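# Show the freehub to the inspection camera

### The job

Take the bicycle hub with the splined freehub body out of the bench rack and show it to the inspection camera: hold it in the air in front of the lens, axle in line with the camera's line of sight, the freehub end towards the lens, and that end of the axle in the middle of the view 12 cm from the front of the lens. Finish while still holding it there, steady; it is not put down. Leave the other two hubs lying in the rack, do not bump the camera and do not knock over the oil bottle.

Things in the scene. Friction and masses are not known exactly. Their poses are not given: they have to be found in the camera images.
- hub: the hub to show, the lopsided one, bare metal. Origin mid-axle, x along the axle, +x the freehub end; axle 140 mm long, 12 mm thick; 0.2-0.4 kg. Plain 30 mm round barrel, to grip, free from x=-38 to +14 mm between two 56 mm spoke flanges; splined freehub, 35 mm thick, x=18 to 50 mm. Starts level in any of the rack's stations with 2-3 mm play, its +x towards the rack's +x; 
- hub_tip (a point): centre of the freehub-side end face of that hub's axle, 70 mm along the hub's +x from its origin
- hub_slim: hub to be left in the rack: symmetrical, thin 22 mm barrel, two 40 mm flanges 70 mm apart. Axle 140 mm long, 12 mm thick; origin at its middle, x along it; about 0.3 kg.
- hub_drum: hub to be left in the rack: symmetrical, fat 62 mm drum 84 mm long with two 72 mm flanges. Axle 140 mm long, 12 mm thick; origin at its middle, x along it; about 0.3 kg.
- rack: plywood rack fixed to the bench, 150 x 330 mm, base 12 mm thick; origin under its centre. Two 10 mm rails along its y, at x=-62 and +62 mm, 62 mm tall, each with three open-topped notches 16 mm wide, 12 mm deep, at y=-115, 0, +115 mm. Hubs lie along its x, axle ends in the notches, axle centres 56 mm above the bench, and lift straight out; open between the rails
- camera_stand: stand of the inspection camera, fixed to the bench: base plate 150 x 130 x 14 mm, its centre 60 mm behind the origin, a 20 mm post 90 mm behind it; origin on the bench plumb below the lens front. The camera looks to its own -x, roughly towards the robot
- camera_head: inspection camera on the stand: grey body 65 x 52 x 52 mm, black round lens 42 mm across. Origin at the centre of the lens front, 300 mm above the bench, 60 mm before the stand's centre. It looks along its own -x, 20 degrees below level; own y is level. Shown rightly, the hub's +x is parallel to this +x (rising 20 degrees to the lens) and hub_tip is at (-120, 0, 0) mm here
- oil_bottle: small upright oil bottle, 44 mm diameter, 130 mm tall, loose, near the left edge of the work area; origin at the centre of its underside
Things that resemble listed ones, but are neither listed nor needed, are in the scene too. What is shaped like the hub but green is not meant.

How it is judged (in metres and radians):
On the way:
1. the freehub hub is lifted clear of the rack in the gripper (height (world z) of hub above 0.12 m and contact force between hub and the fingers above 1 N and contact force between hub and rack below 0.05 N), for 0.2 s.
At the end, for the whole second after the job is handed in: Held still in the gripper, over 120 mm up, touching neither rack nor camera: freehub-side axle end 100-140 mm before the lens, within 15 mm of its sight line each way; axle within 0.17 rad of it, freehub end nearer; other hubs within 20 mm of their starts; oil bottle upright (0.3 rad) (all of step 1 and x of hub_tip in the frame of camera_head between -0.14 and -0.1 m and y of hub_tip in the frame of camera_head between -0.015 and 0.015 m and z of hub_tip in the frame of camera_head between -0.015 and 0.015 m and x of hub in the frame of camera_head below -0.15 m and angle between the x axis of hub and the x axis of camera_head, either way round below 0.17 rad and contact force between hub and camera_stand below 0.05 N and linear speed of hub below 0.03 m/s and angular speed of hub below 0.2 rad/s and distance of each of hub_slim, hub_drum from where it was at the start of the episode below 0.02 m and angle between oil_bottle's own z axis and vertical below 0.3 rad); the arm keeps its last pose, push and grip.
It fails at once if another hub is moved more than 20 mm (distance of any of hub_slim, hub_drum from where it was at the start of the episode above 0.02 m).
It fails at once if the camera or its stand is bumped (over 2 N) (contact force between camera_stand and anything else above 2 N).
It fails at once if the oil bottle is knocked over (angle between oil_bottle's own z axis and vertical above 0.5 rad).
It also fails if it takes over 35 s, if anything falls off the work surface, if the arm or the gripper's body presses on something with over 40 N, if the wrist force passes 120 N, or if a joint passes its speed limit or range.

### The arm

A 6-joint arm with a two-finger parallel gripper is mounted at the origin on the work surface. World frame = base frame: x ahead of the robot, y to its left, z up, the work surface at z = 0. Lengths are in m, angles in degrees, forces in N, time in s.
With the tool pointing down it reaches from about 0.275 to 0.975 m from the base axis. Payload 8.4 kg.
Tool frame: the origin (TCP) lies at the very end of the fingers, on their centre line; the grasp point (between the pads) lies arm.hold_point_z behind it (arm.hold_point_z is the distance from the TCP to the grasp point, in m); z points along the fingers, y is the line along which they close (so a half turn about z gives the same grasp; the last joint's range is limited). The gripper opens to 92 mm and grips with 3 to 60 N. Pads are 20 mm wide; open, the fingers measure 128 mm over their backs; the gripper's body (75 mm by 189 mm) begins 69 mm behind the grasp point.
Start: joints at [-0.138, 20.225, 93.587, -0, 66.188, -0.138], TCP at [0.625, -0, 0.182] pointing down, gripper open.
Joint ranges: [-150.9, 150.9], [-52.94, 120.26], [3.33, 152.33], [-74.26, 254.26], [0, 154.13], [-172.89, 172.89]. Speed limits (degrees/s): [127.2, 127.2, 159.86, 180, 180, 180].

### API

Orientations are given as a 3x3 rotation matrix whose columns are the frame's x, y, z axes.
In Python, from station import arm, cams, job, spotter gives the robot as it stands.
- The arm moves only by the shell command python3 -m pendant 'ROWS' [FORCE]. ROWS is JSON, one flat list of numbers, 7 for each row, row after row: the gripper command: -1 is shut, 1 is fully open, values between are in proportion, then the shift along the tool's x, y, z scaled (see below), then the turn, a rotation vector about the tool's x, y, z scaled (see below). In form: [gripper, x, y, z, ax, ay, az, gripper, x, y, z, ax, ay, az, ...]. A call has 1 to 5 rows; each row is the pose to reach, as a shift and turn from the pose commanded when the call began, along the tool's axes at that moment; what a row does not reach only later rows make up. The controller multiplies each number of a shift by 1000 mm and each number of a turn by 30 degrees. A row lasts 1/8 s, in which the tool goes at most 62.5 mm and 10.7 degrees, less where a joint would pass 70% of its speed; a pose out of reach is approached as far as the arm can. A call with a number of a shift or a turn outside -1 to 1 is refused whole. A call with a gripper value outside its range is refused whole. The fingers move at their own pace and stop on an object; FORCE is the grip in N (left out, the last holds). Time passes only in rows, so rows that repeat a pose let the fingers close. It gives the time, the measured TCP pose, the force, the opening and the grip force at its end, in the units of the state.
- arm.sense(): the state, without advancing time (a new reading comes with each control period).
- cams.capture(name): name is "scene" or "side" or "wrist"; returns the picture (480x640x3 uint8, blue, green, red); there is no depth.
- cams.get_calibration(name): a dict with "mtx" (3x3 intrinsics, pixels), "D" ([k1, k2, p1, p2, k3] as OpenCV has them; the pictures are not rectified), "eye" and "rotation" of the camera in the world. Camera axes: x right, y down, z forward; pixel columns grow to the right and rows downward; lengths in m; the calibration is good to about 2 mm. A picture is of the moment at which its call begins: read the wrist's pose just before it. get_calibration takes no time and is no camera call; for the wrist camera it gives the pose at the moment of the call.
- job.job_done(): hands the job in; it is judged then, once.
Trained networks look in the newest picture that a camera, given by its name, has taken for a name from the list of things; names that differ only in an ending like _2 or _b are one class to them, and where a whole thing is asked for, a point or a joint stands for the part that bears it (a point fixed in the world has none). Each returns a list of dicts, best first, with "conf" (0 to 1); they miss things now and then, are a little off and sometimes report something else, mostly with a low value. They report only what shows in the picture. A call takes as long as a camera call. They do not tell look-alikes from the thing itself.
- spotter.find_in(camera, thing): "centre" ([column, row] in pixels, amid what is visible of it).
- spotter.tip_of(camera, thing): "centre" ([column, row] in pixels: a listed point, or the origin of a listed thing).
The state is a dict: "time_s": time; "joints": joint angles; "joint_vel": joint speeds; "effort": joint torques, N m; "position": TCP position; "orientation": TCP orientation; "ft_force": force on the tool from outside, world axes, zero at the start; "torque": the same for the moment, N m; "opening": finger opening in m; "grasp_force": force on a finger pad.
Only numpy, scipy, OpenCV 4.12 (cv2) and the standard library are available. Lean on these libraries where they do the work, as an engineer would, in place of code of your own. Each camera call takes 0.05 s, during which the arm holds its last target. There are 200 camera calls.

## Working session

There is one attempt and no reset: what is moved stays moved. The work goes in short steps, Python scripts to look and compute and a shell command to move; the robot and the scene stay as the last step left them, time stands still between calls to the robot, and variables do not carry over. Pictures are saved under pics/ and viewed, at most 12 in all, crops included, and the job is handed in when it is done.

```bash
mkdir -p pics
cat > h.py <<'E'
import numpy as np, cv2
from station import arm,cams,job,spotter
def ray(cal,uv):
    p=cv2.undistortPoints(np.array([[uv]],float),np.array(cal["mtx"],float),np.array(cal["D"],float))[0,0]
    R=np.array(cal["rotation"]); d=R@np.array([p[0],p[1],1]); return np.array(cal["eye"]),d/np.linalg.norm(d)
def onz(cal,uv,z):
    e,d=ray(cal,uv); return e+d*(z-e[2])/d[2]
def proj(cal,P):
    R=np.array(cal["rotation"]);rv=cv2.Rodrigues(R.T)[0];t=-R.T@np.array(cal["eye"])
    return cv2.projectPoints(np.array(P,float).reshape(-1,3),rv,t,np.array(cal["mtx"],float),np.array(cal["D"],float))[0][:,0]
def tri(rs):
    A=0;b=0
    for e,d in rs:
        M=np.eye(3)-np.outer(d,d);A=A+M;b=b+M@e
    return np.linalg.solve(A,b)
E
python3 - <<'E'
from h import *
for c in("scene","side","wrist"):
    im=cams.capture(c);cv2.imwrite(f"pics/{c}0.png",im);cal=cams.get_calibration(c)
    print(c,np.round(cal["eye"],3),np.round(cal["rotation"],3).tolist())
    for t in("hub","hub_tip","hub_slim","hub_drum","rack","camera_stand","camera_head","oil_bottle"):
        print(t,[(np.round(r["centre"]).tolist(),round(r["conf"],2)) for r in spotter.tip_of(c,t)])
print(arm.hold_point_z,arm.sense())
E
```

```text
scene [ 1.231 -0.331  0.9  ] [[0.413, 0.6, -0.685], [0.911, -0.273, 0.31], [-0.001, -0.752, -0.659]]
hub [([214.0, 252.0], 0.98), ([352.0, 296.0], 0.91), ([140.0, 279.0], 0.89), ([228.0, 317.0], 0.56)]
hub_tip [([335.0, 291.0], 0.91), ([165.0, 279.0], 0.84), ([247.0, 334.0], 0.83), ([187.0, 259.0], 0.76)]
hub_slim [([268.0, 287.0], 0.91)]
hub_drum [([181.0, 342.0], 0.76), ([246.0, 331.0], 0.56)]
rack [([231.0, 327.0], 0.66)]
camera_stand [([432.0, 314.0], 0.72)]
camera_head [([458.0, 218.0], 0.58)]
oil_bottle [([460.0, 242.0], 0.66)]
side [ 0.235 -0.696  0.949] [[0.931, -0.254, 0.263], [-0.365, -0.673, 0.643], [0.014, -0.695, -0.719]]
hub [([293.0, 474.0], 0.86), ([328.0, 264.0], 0.64), ([360.0, 355.0], 0.63), ([253.0, 382.0], 0.55)]
hub_tip [([256.0, 417.0], 0.95), ([316.0, 276.0], 0.9), ([380.0, 340.0], 0.83), ([292.0, 435.0], 0.71)]
hub_slim [([328.0, 321.0], 0.94)]
hub_drum [([392.0, 393.0], 0.79), ([339.0, 222.0], 0.7)]
rack [([356.0, 366.0], 0.73)]
camera_stand [([336.0, 223.0], 0.66)]
camera_head [([261.0, 186.0], 0.57), ([343.0, 131.0], 0.37)]
oil_bottle [([260.0, 189.0], 0.6
[... 444 characters left out ...]
87914e+01, -1.40121907e-01]), 'joint_vel': array([ 0.00898167, -0.00208937,  0.03116525,  0.0432064 ,  0.01010918,
       -0.06731098]), 'effort': array([-2.71387798e-04, -5.93759429e+01, -3.34565341e+01,  6.98007667e-02,
        1.58410898e-02,  1.11936197e-05]), 'position': array([6.25007177e-01, 2.29602194e-05, 1.82504456e-01]), 'orientation': array([[-1.09602323e-04,  9.99999994e-01,  1.80960365e-05],
       [ 9.99999994e-01,  1.09602786e-04, -2.55680082e-05],
       [-2.55699914e-05,  1.80932341e-05, -1.00000000e+00]]), 'ft_force': array([-0.09389658, -0.37522574,  0.05181731]), 'torque': array([-0.04265921, -0.0103215 , -0.02373825]), 'grasp_force': 0.0, 'opening': 0.09166844685910108}
```

View pics/scene0.png

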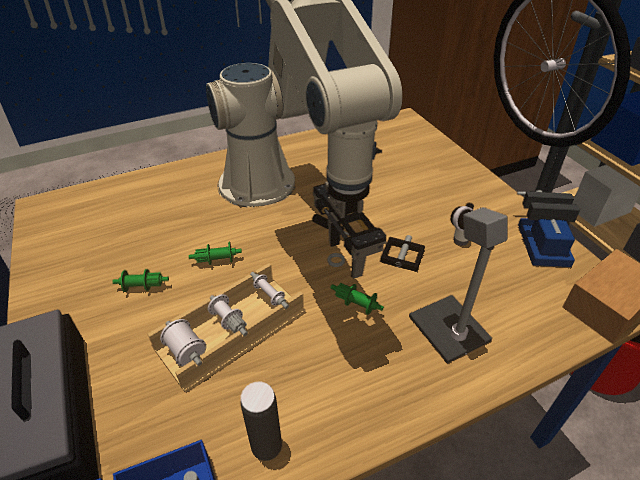

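View pics/side0.png

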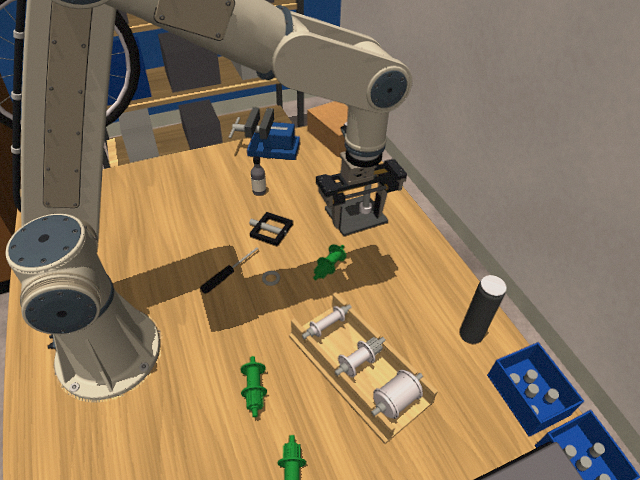

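The metal hubs in the rack are slim (270,288), a lopsided one (228,314), and drum (183,342). Green look-alikes lie on the bench at (214,254), (140,280) and (357,297). The bare-metal lopsided one in the middle station fits the description: its freehub end is at (243,331) in scene and (380,342) in side. The camera stands at (470,260). I'll confirm with an enlarged crop.

Run:
```python
from h import *
a=cv2.imread("pics/scene0.png");b=cv2.imread("pics/side0.png")
r=lambda im,x,y,w,h,W,H:cv2.resize(im[y:y+h,x:x+w],(W,H),interpolation=cv2.INTER_CUBIC)
top=np.hstack([r(a,140,255,160,120,400,300),r(b,285,290,160,120,400,300)])
bot=np.hstack([r(a,400,190,133,100,400,300),r(a,400,280,133,100,400,300)])
cv2.imwrite("pics/crop1.png",np.vstack([top,bot]))
```

```text
(no output)
```

View pics/crop1.png

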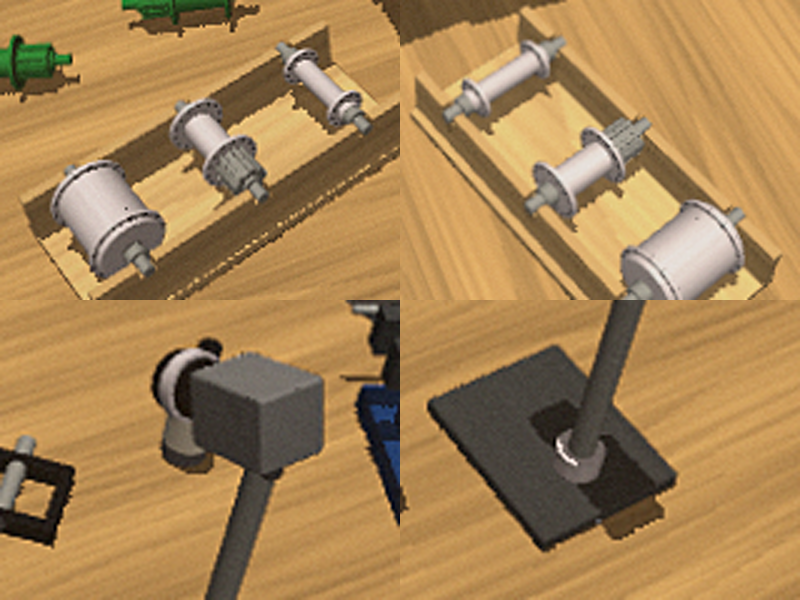

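The crop confirms it: the middle hub is bare metal with a splined freehub on the scene-camera side. The lens faces the robot at about (457,218), and the post foot is at (459,332). Next I'll work out positions.

Run:
```python
from h import *
S=cams.get_calibration("scene");D=cams.get_calibration("side")
tip=tri([ray(S,(246,333.4)),ray(D,(384.2,339.6))]);oth=tri([ray(S,(212.4,296.6)),ray(D,(336.2,372))])
print("tip",tip,"oth",oth,np.linalg.norm(tip-oth),"mid",(tip+oth)/2)
t2,o2=onz(S,(246,333.4),.056),onz(S,(212.4,296.6),.056);t3,o3=onz(D,(384.2,339.6),.056),onz(D,(336.2,372),.056)
for t,o in((t2,o2),(t3,o3)): print("planar mid",(t+o)/2,"yaw",np.degrees(np.arctan2(*(t-o)[1::-1])),np.linalg.norm(t-o))
C=[onz(S,p,.014) for p in((410,314.6),(451.5,295.3),(492,339.2),(448.2,360))]
print("corners",np.round(C,4).tolist(),[round(np.linalg.norm(C[i]-C[i-1]),3) for i in range(4)],"ctr",np.mean(C,0))
print("post",onz(S,(459,332.5),.02),"lens",onz(S,(457,218),.3))
for y in ((S,(187,259)),): pass
for n,uv in(("slimA",(252,272)),("slimB",(286,304)),("drumT",(197,360))): print(n,onz(S,uv,.056))
print("bottle side",onz(D,(259,192),0))
```

```text
tip [ 0.60085926 -0.22412235  0.05265256] oth [ 0.46843761 -0.26233602  0.05448926] 0.13783740934640615 mid [ 0.53464844 -0.24322919  0.05357091]
planar mid [ 0.53585131 -0.24231238  0.056     ] yaw 16.696374734956272 0.1383106605808383
planar mid [ 0.5339872  -0.24583849  0.056     ] yaw 14.91740204742394 0.1363516292128767
corners [[0.6797, 0.1527, 0.014], [0.672, 0.2785, 0.014], [0.8196, 0.2847, 0.014], [0.8219, 0.1613, 0.014]] [np.float64(0.142), np.float64(0.126), np.float64(0.148), np.float64(0.123)] ctr [0.74827735 0.21930072 0.014     ]
post [0.77486943 0.22350149 0.02      ] lens [0.69141829 0.21326477 0.3       ]
slimA [ 0.43222993 -0.15227576  0.056     ]
slimB [ 0.56099238 -0.11295279  0.056     ]
drumT [ 0.62524088 -0.33685719  0.056     ]
bottle side [0.50292524 0.4274577  0.        ]
```

```bash
python3 -m pendant '[0.5,-0.06,-0.025,0,0,0,0.3, 0.5,-0.12,-0.05,0,0,0,0.6, 0.5,-0.18,-0.075,0,0,0,0.9, 0.5,-0.247,-0.1015,0,0,0,1, 0.5,-0.247,-0.1015,0,0,0,1]'; python3 -m pendant '[0.5,0,0,0,0,0,0.33, 0.5,0,0,0,0,0,0.66, 0.5,0,0,0,0,0,1, 0.5,0,0,0,0,0,1]'; python3 -m pendant '[0.5,0,0,0,0,0,0.23, 0.5,0,0,0,0,0,0.467, 0.5,0,0,0,0,0,0.467]'
python3 - <<'E'
from h import *
s=arm.sense();print(s["time_s"],s["position"],np.round(s["orientation"],4).tolist(),s["joints"])
for c in("wrist","side"):
    im=cams.capture(c);cal=cams.get_calibration(c);cv2.imwrite(f"pics/{c}1.png",im)
    for t in("hub","hub_tip","camera_stand","camera_head","oil_bottle"): print(c,t,[(np.round(r["centre"],1).tolist(),round(r["conf"],2)) for r in spotter.tip_of(c,t)])
    np.savez(f"{c}1.npz",**{k:np.array(v) for k,v in cal.items() if k in("mtx","D","eye","rotation")})
a=cv2.imread("pics/wrist1.png");b=cv2.imread("pics/side1.png")
cv2.imwrite("pics/c2.png",np.hstack([cv2.resize(b[90:290,220:420],(400,400),interpolation=2),cv2.resize(a,None,fx=.625,fy=.625)[:,:400] if 0 else cv2.resize(a,(400,300)).copy() if 0 else cv2.copyMakeBorder(cv2.resize(a,(400,300)),0,100,0,0,0)]))
E
```

```text
time_s: 1.98
position: [0.5221, -0.2498, 0.1826]
orientation: [[0.503, 0.864, -0.0], [0.864, -0.503, -0.001], [-0.001, 0.0, -1.0]]
ft_force: [0.4, 0.0, -0.2]
opening: 0.0691
grasp_force: 0.0
time_s: 2.48
position: [0.5238, -0.2464, 0.1825]
orientation: [[0.865, 0.502, 0.0], [0.502, -0.865, 0.0], [0.0, -0.0, -1.0]]
ft_force: [-0.8, -0.7, 0.1]
opening: 0.0687
grasp_force: 0.0
time_s: 2.85
position: [0.5237, -0.2466, 0.1825]
orientation: [[0.96, 0.28, -0.0], [0.28, -0.96, 0.0], [0.0, -0.0, -1.0]]
ft_force: [0.4, 0.0, -0.3]
opening: 0.0688
grasp_force: 0.0
2.85 [ 0.52370851 -0.24658659  0.18246539] [[0.9599, 0.2803, -0.0], [0.2803, -0.9599, 0.0001], [0.0, -0.0001, -1.0]] [-2.53667366e+01  1.61474352e+01  9.93691388e+01  8.19828709e-03
  6.44871459e+01  4.83500341e+01]
wrist hub [([4.7, 55.2], 0.94), ([233.3, 406.4], 0.82), ([411.0, 435.6], 0.75), ([320.8, 211.6], 0.68)]
wrist hub_tip [([291.6, 433.6], 0.95), ([322.0, 123.2], 0.8), ([40.0, 131.9], 0.74), ([361.0, 408.2], 0.73)]
wrist camera_stand []
wrist camera_head []
wrist oil_bottle []
side hub [([250.2, 384.3], 0.87), ([294.0, 472.8], 0.81), ([362.8, 354.6], 0.62), ([329.8, 263.3], 0.61), ([396.8, 389.3], 0.51)]
side hub_tip [([291.1, 432.3], 0.81), ([315.1, 274.9], 0.73), ([255.4, 418.6], 0.7), ([380.4, 336.8], 0.66)]
side camera_stand [([339.8, 219.5], 0.78)]
side camera_head []
side oil_bottle [([258.2, 188.6], 0.56)]
```

View pics/wrist1.png

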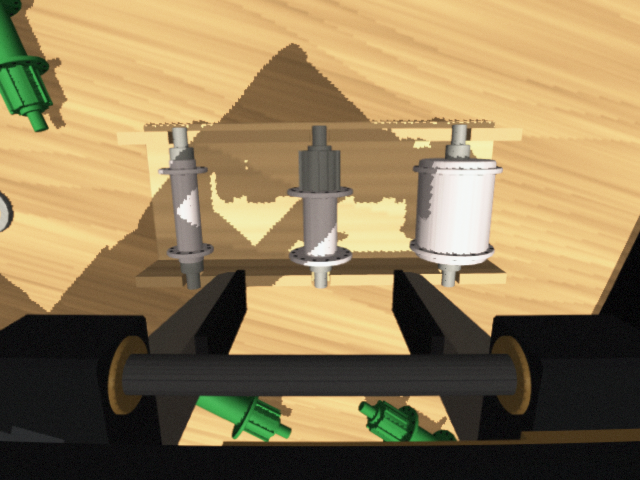

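View pics/c2.png

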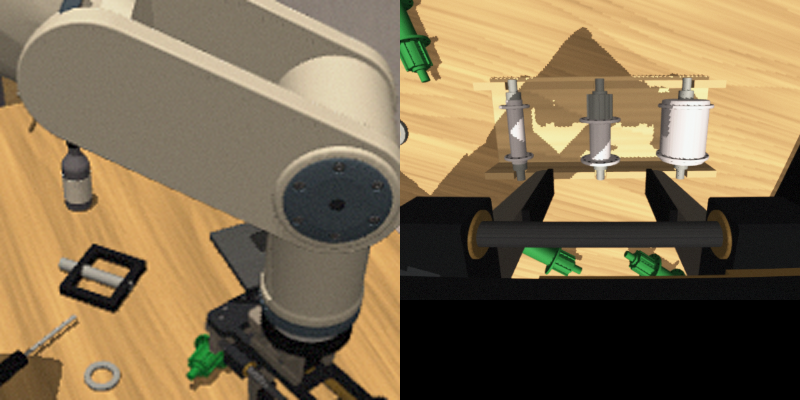

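Wrist view: the hub lies upright in the picture, with its freehub end at (319,126) and far axle end at (320,286). The side view of the inspection camera is still blocked by the arm.

Run:
```python
from h import *
W=np.load("wrist1.npz");s=arm.sense();R=np.array(s["orientation"]);p=s["position"]
a=onz(W,(319.5,126),.058);b=onz(W,(320.5,287),.056)
u=(a-b)/np.linalg.norm(a-b);print(a,b,np.linalg.norm(a-b),"yaw",np.degrees(np.arctan2(u[1],u[0])),"toolx yaw",np.degrees(np.arctan2(R[1,0],R[0,0])))
m=(a+b)/2;g=m-.012*u;print("mid",m,"grasp",g,"tool shift",R.T@(g-p))
for uv in((302,192),(352,192),(290,256),(351,256)):print(uv,R.T@(onz(W,uv,.056)-p))
```

```text
[ 0.60148099 -0.22444393  0.058     ] [ 0.4672548  -0.26480257  0.056     ] 0.14017664377922193 yaw 16.7347879528732 toolx yaw 16.008049220580144
mid [ 0.5343679  -0.24462325  0.057     ] grasp [ 0.52287729 -0.2480782   0.05682879] tool shift [-0.00089726  0.0008391   0.12565524]
(302, 192) [ 0.02698456 -0.01475017  0.1264842 ]
(352, 192) [0.02724115 0.0277888  0.12648438]
(290, 256) [-0.02987111 -0.02564897  0.12648367]
(351, 256) [-0.02955747  0.028402    0.1264839 ]
```

```bash
python3 -m pendant '[0.5,-0.001,0.001,0.05,0,0,-0.024, 0.5,-0.001,0.001,0.1,0,0,-0.024, 0.5,-0.001,0.001,0.13,0,0,-0.024, 0.5,-0.001,0.001,0.145,0,0,-0.024, 0.5,-0.001,0.001,0.145,0,0,-0.024]'; python3 -m pendant '[-1,0,0,0,0,0,0, -1,0,0,0,0,0,0, -1,0,0,0,0,0,0, -1,0,0,0,0,0,0]' 45; python3 -m pendant '[-1,0,0,0,0,0,0, -1,0,0,0,0,0,0, -1,0,0,0,0,0,0]'
```

```text
time_s: 4.08
position: [0.5225, -0.2481, 0.037]
orientation: [[0.958, 0.288, -0.001], [0.288, -0.958, 0.001], [-0.001, -0.001, -1.0]]
ft_force: [0.6, 0.2, 0.1]
opening: 0.0689
grasp_force: 0.0
time_s: 4.58
position: [0.523, -0.2483, 0.0379]
orientation: [[0.958, 0.288, 0.001], [0.288, -0.958, -0.0], [0.001, 0.0, -1.0]]
ft_force: [-0.6, -0.9, -0.6]
opening: 0.031
grasp_force: 0.0
time_s: 4.95
position: [0.5237, -0.2488, 0.0388]
orientation: [[0.958, 0.288, 0.002], [0.288, -0.958, -0.001], [0.001, 0.001, -1.0]]
ft_force: [-2.4, 0.2, 15.1]
opening: 0.0017
grasp_force: 7.3
```

Run:
```python
from h import *
a=cams.capture("wrist");b=cams.capture("scene");c=cams.capture("side")
r=lambda im,x,y,w,h:cv2.resize(im[y:y+h,x:x+w],(400,300),interpolation=2)
cv2.imwrite("pics/c3.png",np.vstack([np.hstack([r(b,140,235,160,120),r(c,285,290,160,120)]),np.hstack([r(a,0,0,640,480),r(a,200,100,240,180)])]))
print(arm.sense())
```

```text
{'time_s': 5.1, 'joints': array([-2.55545094e+01,  2.61324736e+01,  1.05764072e+02, -1.90490528e-02,
        4.79712350e+01,  4.77429055e+01]), 'joint_vel': array([ 0.02886767, -0.03693215, -0.05951649,  0.03582492,  0.00284032,
        0.03261881]), 'effort': array([ 5.36909010e-01, -5.20609224e+01, -2.29306734e+01,  2.94029228e-01,
       -6.26850855e-01,  2.53119593e-03]), 'position': array([ 0.52385758, -0.24892381,  0.03889876]), 'orientation': array([[ 0.95774409,  0.28761494,  0.00197542],
       [ 0.28761759, -0.95774456, -0.00121827],
       [ 0.00154155,  0.00173496, -0.99999731]]), 'ft_force': array([-1.45830746,  0.24475596, 11.9731001 ]), 'torque': array([ 0.00384932,  0.44047645, -0.01473712]), 'grasp_force': 6.1492010951042175, 'opening': 1.3087221666447844e-05}
```

View pics/c3.png

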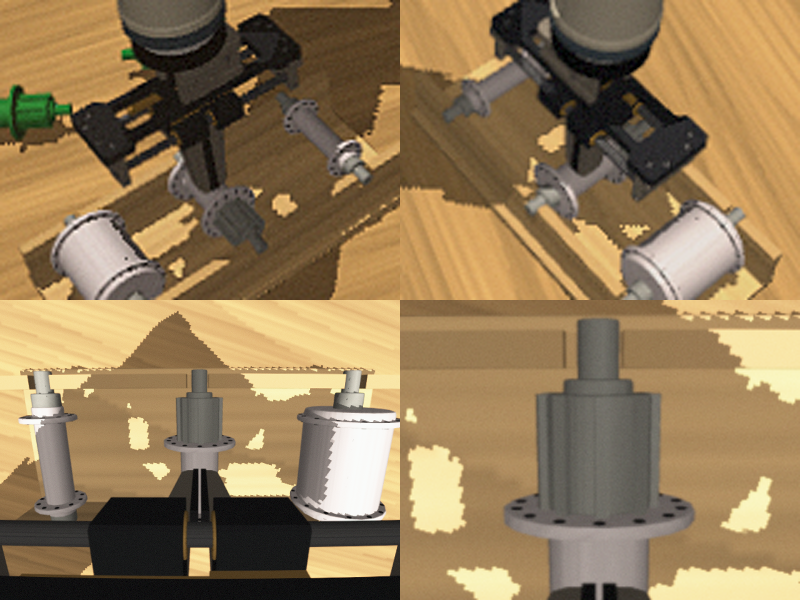

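Run:
```python
from h import *
s=arm.sense();p=np.array(s["position"]);R=np.array(s["orientation"])
W=cams.get_calibration("wrist");S=cams.get_calibration("scene");D=cams.get_calibration("side")
for d in(0,.0187,.04,.07):
    q=p-R[:,2]*d;print(d,q,"wrist",proj(W,q),"scene",proj(S,q),"side",proj(D,q))
u=np.array([.9577,.2876,0]);m=np.array([.5344,-.2446,.056])
for nm,x,rad in(("tip",.07,0),("fhL",.05,.0175),("fhR",.05,-.0175),("fl",.0,0)):
    for z in(.04,.056,.075):
        q=m+u*x+rad*np.array([-u[1],u[0],0]);q[2]=z;print(nm,z,proj(W,q))
a=cams.capture("wrist");b=cams.capture("scene")
cv2.imwrite("pics/c4.png",np.hstack([cv2.resize(a[190:430,200:440],(400,400),interpolation=2),cv2.resize(b[265:345,195:275],(400,400),interpolation=2)]))
```

```text
0 [ 0.52385758 -0.24892381  0.03889876] wrist [[318.71331219 270.12583657]] scene [[225.28953003 316.17975538]] side [[356.60283753 362.04619124]]
0.0187 [ 0.52382064 -0.24890103  0.05759871] wrist [[318.70126009 282.15940854]] scene [[224.16800156 310.99769793]] side [[357.29391649 357.67053332]]
0.04 [ 0.52377856 -0.24887508  0.07889865] wrist [[318.68451842 298.90424577]] scene [[222.86050919 304.94206477]] side [[358.10362762 352.53235159]]
0.07 [ 0.5237193  -0.24883853  0.10889857] wrist [[318.65301217 330.50885211]] scene [[220.96268655 296.12476462]] side [[359.2867329  345.00263386]]
tip 0.04 [[316.4917771  115.65414269]]
tip 0.056 [[316.3461184  113.38323072]]
tip 0.075 [[316.13612384 110.10962899]]
fhL 0.04 [[282.22721999 156.50134538]]
fhL 0.056 [[279.15537256 157.78136299]]
fhL 0.075 [[274.74851975 159.61850096]]
fhR 0.04 [[350.84691946 156.50263071]]
fhR 0.056 [[353.64171981 157.78196812]]
fhR 0.075 [[357.65097634 159.61793507]]
fl 0.04 [[316.66372075 250.84817389]]
fl 0.056 [[316.54463892 259.62332452]]
fl 0.075 [[316.37600344 272.05947542]]
```

View pics/c4.png

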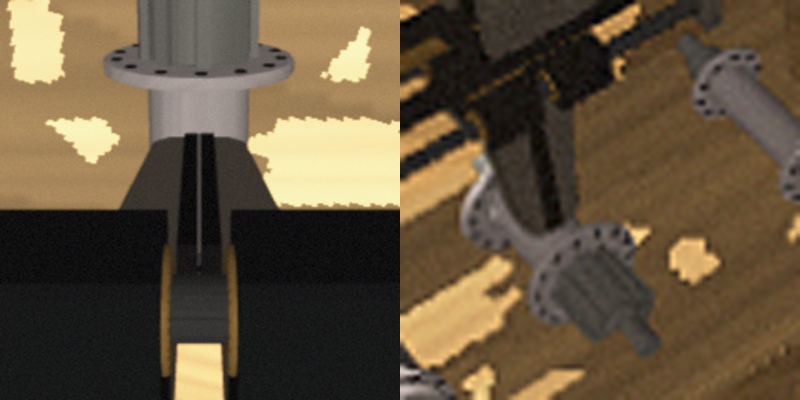

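The fingers shut completely and the hub has not moved. In wrist view the tips end at about (320,271), which could mean they sit higher than the reported TCP and slipped over the barrel top. I'll check this against the earlier open-finger picture.

Run:
```python
from h import *
W=np.load("wrist1.npz");p=np.array([.52371,-.24659,.18247]);R=np.array([[.9599,.2803,0],[.2803,-.9599,.0001],[0,0,-1.]])
for dz in(0,.01,.02,.03,.04):
  for dx in(-.01,0,.01):
    print(dz,dx,np.round(proj(W,[p+R@[dx,-.0345,-dz],p+R@[dx,.0345,-dz]])).tolist())
im=cv2.imread("pics/wrist1.png",0);print(im[200:320:6,238].tolist(),im[200:320:6,228].tolist())
```

```text
0 -0.01 [[257.0, 287.0], [381.0, 287.0]]
0 0 [[256.0, 270.0], [381.0, 270.0]]
0 0.01 [[255.0, 253.0], [382.0, 253.0]]
0.01 -0.01 [[254.0, 294.0], [383.0, 294.0]]
0.01 0 [[253.0, 276.0], [384.0, 276.0]]
0.01 0.01 [[252.0, 258.0], [385.0, 258.0]]
0.02 -0.01 [[251.0, 301.0], [387.0, 302.0]]
0.02 0 [[250.0, 283.0], [388.0, 283.0]]
0.02 0.01 [[249.0, 264.0], [388.0, 264.0]]
0.03 -0.01 [[247.0, 310.0], [390.0, 310.0]]
0.03 0 [[246.0, 290.0], [391.0, 290.0]]
0.03 0.01 [[245.0, 270.0], [392.0, 271.0]]
0.04 -0.01 [[243.0, 319.0], [394.0, 319.0]]
0.04 0 [[242.0, 299.0], [395.0, 299.0]]
0.04 0.01 [[241.0, 278.0], [396.0, 278.0]]
[226, 225, 229, 233, 231, 223, 136, 127, 123, 117, 77, 70, 15, 4, 7, 14, 2, 7, 6, 6] [127, 226, 228, 233, 136, 130, 132, 129, 117, 119, 82, 71, 52, 49, 16, 5, 0, 6, 10, 13]
```

The open tips at (245,270) and (393,270) match fingers ending 30 mm short of the reported TCP. The grasp therefore has to go 30 mm deeper, so I'll go up, open, and come down again watching the force.

```bash
python3 -m pendant '[-1,0,0,-0.02,0,0,0, 0.5,0,0,-0.05,0,0,0, 0.5,0,0,-0.05,0,0,0, 0.5,0,0,-0.05,0,0,0, 0.5,0,0,-0.05,0,0,0]'; python3 -m pendant '[0.5,0,0,0,0,0,0, 0.5,0,0,0.03,0,0,0, 0.5,0,0,0.05,0,0,0, 0.5,0,0,0.06,0,0,0, 0.5,0,0,0.065,0,0,0]'
```

```text
time_s: 5.82
position: [0.5221, -0.2479, 0.0864]
orientation: [[0.958, 0.288, -0.002], [0.288, -0.958, 0.001], [-0.001, -0.001, -1.0]]
ft_force: [0.4, -0.1, 0.6]
opening: 0.0381
grasp_force: 0.0
time_s: 6.45
position: [0.5227, -0.2481, 0.0219]
orientation: [[0.958, 0.288, -0.001], [0.288, -0.958, 0.0], [-0.001, -0.0, -1.0]]
ft_force: [0.5, -0.5, 0.6]
opening: 0.0689
grasp_force: 0.0
```

```bash
python3 -m pendant '[0.5,0,0,0.006,0,0,0, 0.5,0,0,0.012,0,0,0, 0.5,0,0,0.013,0,0,0, 0.5,0,0,0.013,0,0,0]'; python3 -m pendant '[-1,0,0,0,0,0,0, -1,0,0,0,0,0,0, -1,0,0,0,0,0,0, -1,0,0,0,0,0,0, -1,0,0,0,0,0,0]' 45;  python3 -m pendant '[-1,0,0,0,0,0,0, -1,0,0,0,0,0,0, -1,0,0,0,0,0,0]'
```

```text
time_s: 6.95
position: [0.5229, -0.2483, 0.0096]
orientation: [[0.958, 0.287, 0.0], [0.287, -0.958, -0.0], [0.0, 0.0, -1.0]]
ft_force: [-0.6, 0.2, 0.6]
opening: 0.069
grasp_force: 0.0
time_s: 7.58
position: [0.5229, -0.2483, 0.0095]
orientation: [[0.958, 0.287, 0.0], [0.287, -0.958, -0.0], [0.0, 0.0, -1.0]]
ft_force: [-0.2, 0.2, 1.1]
opening: 0.0291
grasp_force: 45.0
time_s: 7.95
position: [0.5229, -0.2483, 0.0095]
orientation: [[0.958, 0.288, 0.0], [0.288, -0.958, -0.0], [0.0, 0.0, -1.0]]
ft_force: [0.2, 0.2, 1.5]
opening: 0.0288
grasp_force: 45.0
```

Gripped at 45 N. Lifting straight up.

```bash
python3 -m pendant '[-1,0,0,-0.03,0,0,0, -1,0,0,-0.07,0,0,0, -1,0,0,-0.12,0,0,0, -1,0,0,-0.17,0,0,0, -1,0,0,-0.2,0,0,0]'; python3 -m pendant '[-1,0.05,0.05,0,0,0,0.2, -1,-0.1,0.1,0,0,0,0.2, -1,-0.1,0.1,0,0,0,0.2]'
python3 - <<'E'
from h import *
print(arm.sense()["joints"])
a=cams.capture("wrist");b=cams.capture("scene");c=cams.capture("side")
for n,i in(("w",a),("s",b),("d",c)):cv2.imwrite(f"pics/{n}5.png",i)
r=lambda im,x,y,w,h:cv2.resize(im[y:y+h,x:x+w],(400,300),interpolation=2)
cv2.imwrite("pics/c5.png",np.vstack([np.hstack([r(b,140,155,240,180),r(c,220,80,240,180)]),np.hstack([r(a,0,0,640,480),r(b,400,190,160,120)])]))
E
```

```text
time_s: 8.57
position: [0.5232, -0.2484, 0.2117]
orientation: [[0.958, 0.288, 0.002], [0.288, -0.958, -0.001], [0.001, 0.001, -1.0]]
ft_force: [-0.5, 0.1, -3.2]
opening: 0.0291
grasp_force: 45.0
time_s: 8.95
position: [0.4782, -0.3549, 0.2076]
orientation: [[0.982, 0.188, -0.003], [0.188, -0.982, 0.002], [-0.002, -0.002, -1.0]]
ft_force: [0.7, -2.0, -3.2]
opening: 0.0287
grasp_force: 45.0
[-3.67191165e+01  1.64059465e+01  9.56493862e+01 -1.36172923e-02
  6.81139910e+01  4.24679493e+01]
```

View pics/c5.png

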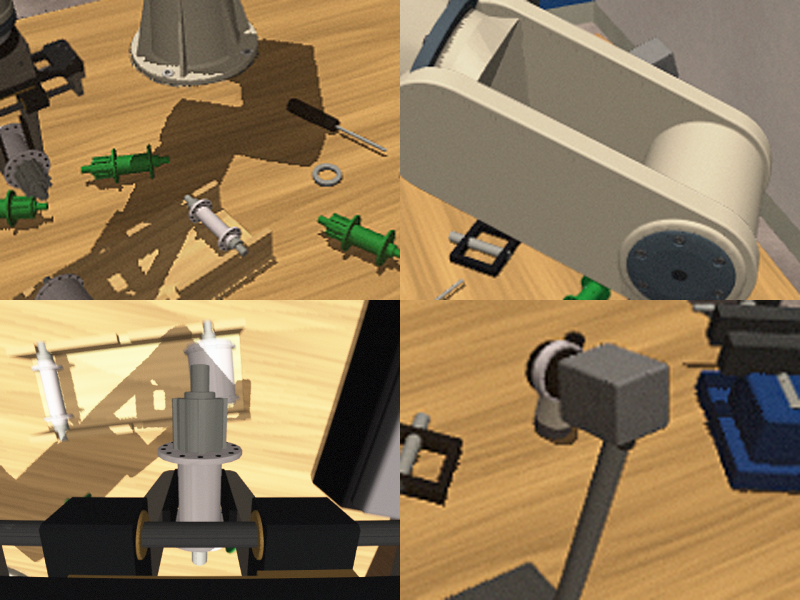

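The hub is held level, freehub forward, in the fingers; the inspection camera is clear in the scene view. Next I'll fit the stand pose and measure the hub in the hand.

```bash
cat > fit.py <<'E'
from h import *
from scipy.optimize import least_squares
S=cams.get_calibration("scene")
# stand model points / pixels in scene
M=np.array([[-15,-65,14],[-15,65,14],[135,65,14],[135,-65,14],[90,0,18]])/1000.
P=np.array([(410,314.6),(451.5,295.3),(492,339.2),(448.2,360.5),(459,332)])
def world(v,m):
    c,s=np.cos(v[2]),np.sin(v[2]);return m@np.array([[c,s,0],[-s,c,0],[0,0,1]])+[v[0],v[1],0]
def fit():
    f=lambda v:(proj(S,world(v,M))-P).ravel()
    return least_squares(f,[.69,.21,.05],loss="soft_l1")
def target(v):
    c,s=np.cos(v[2]),np.sin(v[2]);t=np.radians(20)
    X=np.array([c*np.cos(t),s*np.cos(t),np.sin(t)]);Y=np.array([-s,c,0]);L=np.array([v[0],v[1],.3]);return L,X,Y
E
python3 - <<'E'
from fit import *
r=fit();print(r.x,np.degrees(r.x[2]),r.fun.reshape(-1,2).round(1).tolist())
L,X,Y=target(r.x);print("tip target",L-.12*X,X)
print("lens px",proj(S,L))
s=arm.sense();R=np.array(s["orientation"]);p=np.array(s["position"]);W=cams.get_calibration("wrist")
# predicted hub in hand: tip at tool x +.082ish, z=-(.046)
for x in(.078,.082,.086):
  for z in(.0445,.0475): print(x,z,proj(W,p+R@[x,0,-z]))
im=cv2.imread("pics/w5.png");cv2.imwrite("pics/w5c.png",cv2.resize(im[80:280,220:420],(600,600),interpolation=2))
e=spotter.tip_of("wrist","hub_tip");print(e)
E
```

```text
[0.68750257 0.21716082 0.04742633] 2.7173284267054116 [[-1.4, -1.1], [0.3, -1.1], [1.2, -0.7], [-0.0, 1.2], [-0.2, 2.2]]
tip target [0.57486625 0.21181489 0.25895758] [0.93863601 0.04454947 0.34202014]
lens px [[457.38939715 216.33690207]]
0.078 0.0445 [[318.93421406 117.45070748]]
0.078 0.0475 [[318.93578293 116.9892626 ]]
0.082 0.0445 [[318.93488333 106.76464346]]
0.082 0.0475 [[318.93647503 106.08972127]]
0.086 0.0445 [[318.93556477  95.96010702]]
0.086 0.0475 [[318.93717982  95.06705984]]
[]
```

View pics/w5c.png

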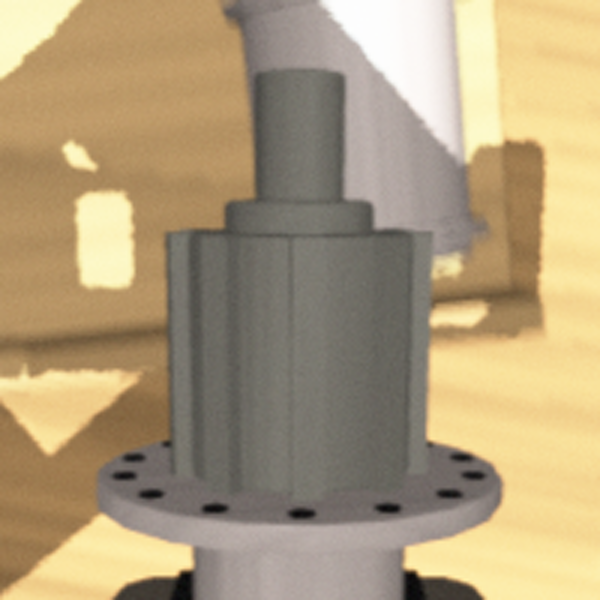

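Tip end seen at about (320,103), so it sits at tool (0.083, 0, -0.0465). Working out the standoff move.

```bash
cat > go.py <<'E'
from fit import *
from scipy.spatial.transform import Rotation as Ro
import sys
def plan(v,back,tip=np.array([.083,0,-.0465])):
    L,X,Y=target(v);G=np.c_[X,-Y,np.cross(X,-Y)]
    s=arm.sense();R=np.array(s["orientation"]);p=np.array(s["position"])
    t=L-(.12+back)*X-G@tip
    print("t",s["time_s"],"TCP target",t,"shift",np.round(R.T@(t-p),4),"turn/30",np.round(Ro.from_matrix(R.T@G).as_rotvec(degrees=True)/30,3))
    h=np.c_[X,Y,np.cross(X,Y)].T@(p+R@tip-L);print("tip in cam",h)
if __name__=="__main__": plan(fit().x,float(sys.argv[1]))
E
python3 go.py .08
```

```text
t 9.15 TCP target [0.43775463 0.20530731 0.15951259] shift [ 0.0632 -0.5581  0.05  ] turn/30 [-0.048  0.667  0.259]
tip in cam [-0.16002112 -0.55028103  0.01082503]
```

```bash
python3 -m pendant '[-1,0.01,-0.05,0,0,0,0, -1,0.02,-0.11,0,0,0,0.1, -1,0.03,-0.17,0,0,0,0.15, -1,0.04,-0.23,0,0,0,0.2, -1,0.04,-0.28,0,0,0,0.26]'; python3 -m pendant '[-1,0,-0.05,0,0,0,0, -1,0,-0.1,0,0,0.1,0, -1,0,-0.15,0,0,0.2,0, -1,0,-0.2,0,0,0.3,0, -1,0,-0.25,0.02,0,0.4,0]'; python3 go.py .08
```

```text
time_s: 9.78
position: [0.4667, -0.0687, 0.2095]
orientation: [[0.999, 0.052, 0.001], [0.052, -0.999, 0.001], [0.001, -0.001, -1.0]]
ft_force: [0.7, 0.3, -2.5]
opening: 0.0285
grasp_force: 45.0
time_s: 10.4
position: [0.4544, 0.1811, 0.1909]
orientation: [[0.976, 0.052, 0.212], [0.05, -0.999, 0.014], [0.213, -0.003, -0.977]]
ft_force: [0.9, -0.5, -3.2]
opening: 0.0288
grasp_force: 45.0
t 10.4 TCP target [0.43775463 0.20530731 0.15951259] shift [-0.0217 -0.025   0.0275] turn/30 [-0.007  0.257  0.007]
tip in cam [-0.16924874 -0.02479573  0.01267656]
```

```bash
python3 -m pendant '[-1,-0.01,-0.012,0.014,0,0.13,0, -1,-0.0217,-0.025,0.0275,-0.007,0.257,0.007, -1,-0.0217,-0.025,0.0275,-0.007,0.257,0.007, -1,-0.0217,-0.025,0.0275,-0.007,0.257,0.007]'
python3 - <<'E'
from go import *
plan(fit().x,0)
for c in("scene","side","wrist"):
    im=cams.capture(c);cv2.imwrite(f"pics/{c}6.png",im)
    print(c,{t:[(np.round(r["centre"]).tolist(),round(r["conf"],2)) for r in spotter.tip_of(c,t)][:2] for t in("hub_tip","camera_stand","camera_head")})
b,c,a=[cv2.imread(f"pics/{n}6.png") for n in("scene","side","wrist")]
r=lambda im,x,y,w,h:cv2.resize(im[y:y+h,x:x+w],(400,300),interpolation=2)
cv2.imwrite("pics/c6.png",np.vstack([np.hstack([r(b,340,160,200,150),r(c,200,80,240,180)]),np.hstack([r(a,0,0,640,480),r(c,290,60,120,90)])]))
E
```

```text
time_s: 10.9
position: [0.4375, 0.2028, 0.1588]
orientation: [[0.94, 0.048, 0.337], [0.046, -0.999, 0.014], [0.337, 0.002, -0.941]]
ft_force: [0.4, -0.3, -2.8]
opening: 0.029
grasp_force: 45.0
t 10.9 TCP target [0.51284551 0.20887126 0.1868742 ] shift [ 0.0806 -0.0024 -0.0009] turn/30 [0.003 0.01  0.002]
tip in cam [-0.2003749  -0.00233355 -0.00092892]
scene {'hub_tip': [([167.0, 279.0], 0.8), ([190.0, 255.0], 0.59)], 'camera_stand': [([431.0, 311.0], 0.64)], 'camera_head': [([459.0, 213.0], 0.74)]}
side {'hub_tip': [([318.0, 273.0], 0.9), ([291.0, 433.0], 0.84)], 'camera_stand': [([337.0, 220.0], 0.79), ([278.0, 175.0], 0.68)], 'camera_head': [([342.0, 132.0], 0.93), ([251.0, 188.0], 0.53)]}
wrist {'hub_tip': [([321.0, 104.0], 0.89), ([525.0, 182.0], 0.86)], 'camera_stand': [([315.0, 32.0], 0.67)], 'camera_head': []}
```

View pics/c6.png

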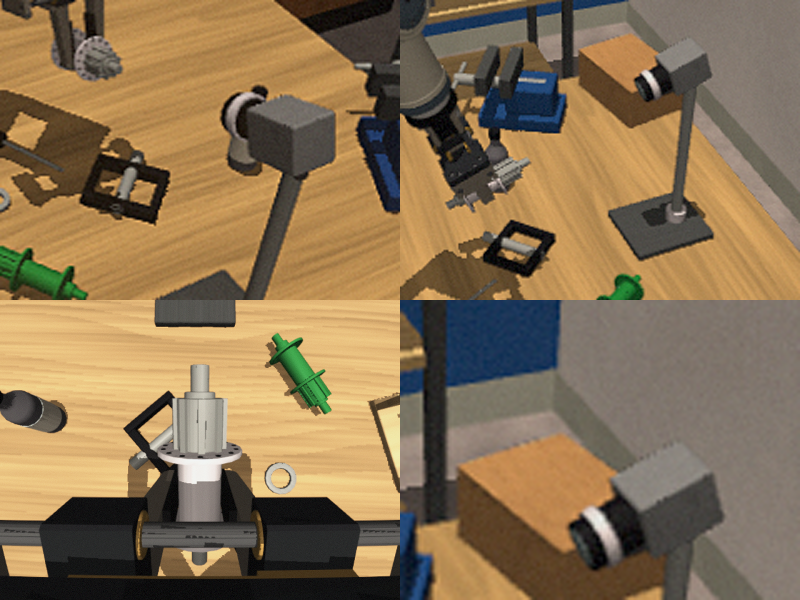

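Side view now shows the camera: lens front about (346,133), collar (366,208), plate corners near (325,206), (345,234) and (388,220). Wrist view shows the plate's front edge over columns 248–376, row about 40. I'll check the fit against these.

Run:
```python
from go import *
v=fit().x;D=cams.get_calibration("side");W=cams.get_calibration("wrist");L,X,Y=target(v)
print("side lens",proj(D,L),"collar",proj(D,world(v,M[4:])),"corners",proj(D,world(v,M[:4])).round(1).tolist())
F=np.array([[-.015,-.065,0],[-.015,.065,0],[-.015,-.065,.014],[-.015,.065,.014]]);print("wrist front",proj(W,world(v,F)).round(1).tolist())
print("tri lens",tri([ray(S,(458,217)),ray(D,(345,132.5))]),"vs",L)
s=arm.sense();p=np.array(s["position"]);R=np.array(s["orientation"]);q=p+R@[.083,0,-.0465]
print("tip pred",q,"side",proj(D,q),"scene",proj(S,q))
g=cv2.imread("pics/wrist6.png",0);print("wrist rows",g[0:60:4,262].tolist(),g[0:60:4,360].tolist(),"cols",g[20,236:264:2].tolist(),g[20,364:392:2].tolist())
```

```text
side lens [[345.36555775 133.67616765]] collar [[366.50112809 208.06984432]] corners [[344.9, 232.7], [325.6, 205.0], [369.0, 192.5], [390.3, 218.6]]
wrist front [[378.3, 41.5], [251.5, 41.4], [380.5, 33.0], [249.2, 33.0]]
tri lens [0.68821716 0.21929182 0.30008723] vs [0.68750257 0.21716082 0.3       ]
tip pred [0.49944182 0.20477029 0.22986613] side [[276.94682428 174.57535498]] scene [[398.89747471 194.07870779]]
wrist rows [83, 84, 83, 85, 85, 86, 84, 82, 87, 57, 28, 196, 198, 203, 194] [81, 85, 84, 84, 85, 86, 84, 83, 82, 62, 27, 127, 196, 200, 204] cols [187, 189, 188, 189, 187, 182, 78, 83, 81, 79, 84, 86, 87, 86] [86, 82, 88, 87, 87, 81, 87, 165, 169, 169, 167, 167, 170, 167]
```

The fit agrees to within about 2 mm everywhere. Advancing the last 8 cm slowly.

```bash
python3 -m pendant '[-1,0.02,-0.001,-0.001,0,0,0, -1,0.04,-0.002,-0.002,0,0,0, -1,0.06,-0.003,-0.002,0.003,0.01,0.002, -1,0.075,-0.003,-0.002,0.003,0.01,0.002, -1,0.081,-0.003,-0.002,0.003,0.01,0.002]';python3 -m pendant '[-1,0,0,0,0,0,0, -1,0,0,0,0,0,0, -1,0,0,0,0,0,0, -1,0,0,0,0,0,0]'
python3 - <<'E'
from go import *
plan(fit().x,0)
ims=[cams.capture(c) for c in("scene","side","wrist")];b,c,a=ims
r=lambda im,x,y,w,h:cv2.resize(im[y:y+h,x:x+w],(400,300),interpolation=2)
cv2.imwrite("pics/c7.png",np.vstack([np.hstack([r(b,380,150,160,120),r(c,250,90,160,120)]),np.hstack([r(a,0,0,640,480),r(b,120,200,320,240)])]))
D=cams.get_calibration("side");s=arm.sense();q=np.array(s["position"])+np.array(s["orientation"])@[.083,0,-.0465]
print(q,proj(D,q),proj(S,q),spotter.tip_of("side","hub_tip")[:3],spotter.tip_of("scene","hub_tip")[:3])
E
```

```text
time_s: 12.12
position: [0.5131, 0.2084, 0.1874]
orientation: [[0.939, 0.045, 0.342], [0.043, -0.999, 0.015], [0.342, 0.001, -0.94]]
ft_force: [-0.5, -1.4, -2.7]
opening: 0.029
grasp_force: 45.0
time_s: 12.62
position: [0.5121, 0.2084, 0.1872]
orientation: [[0.939, 0.046, 0.342], [0.043, -0.999, 0.015], [0.342, 0.001, -0.94]]
ft_force: [-1.3, 0.2, -2.7]
opening: 0.029
grasp_force: 45.0
t 12.625 TCP target [0.51284551 0.20887126 0.1868742 ] shift [ 0.0006 -0.0004  0.0006] turn/30 [ 0.002 -0.    -0.002]
tip in cam [-0.12064991 -0.00047142  0.0005699 ]
[0.57427111 0.21133517 0.25937284] [[304.09475246 157.24764599]] [[420.68058384 201.31349266]] [{'centre': [305.3, 157.8], 'conf': 0.73}, {'centre': [313.5, 277.0], 'conf': 0.7}, {'centre': [255.6, 415.1], 'conf': 0.66}] [{'centre': [168.7, 278.6], 'conf': 0.81}, {'centre': [189.1, 255.5], 'conf': 0.68}, {'centre': [333.8, 286.5], 'conf': 0.61}]
```

View pics/c7.png

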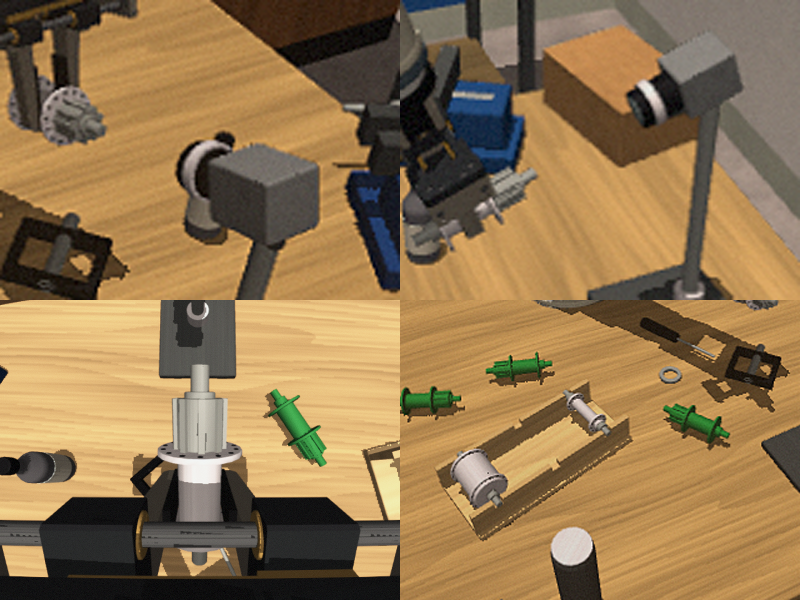

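The hub points at the lens, with its tip at about (305,158) in the side view against (304,157) predicted. The bottle is upright and the other two hubs are still in the rack. Handing in.

```bash
python3 -c "
from station import job
print(job.job_done())"
```

```text
the job is handed in; nothing more can be done
None
```

I handed the job in with the freehub hub held steady in front of the lens: by my measurement the axle end is about 12 cm from it and within about 3 mm of the sight line, the other two hubs are still in the rack and the bottle is upright (the first grasp slipped over the barrel, the second held); no verdict came back.

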